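Lay a straight siding from three track pieces

ROBOT

A 6-joint arm with a two-finger parallel gripper is mounted at the origin on the work surface. World frame = base frame: x ahead of the robot, y to its left, z up, the work surface at z = 0. Lengths are in m, angles in degrees, forces in N, time in s.
With the tool pointing down it reaches from about 0.3 to 0.75 m from the base axis. Payload 8.5 kg.
Tool frame: the origin (TCP) lies midway between the tips of the shut fingers; the grasp point (between the pads) lies 19 mm behind it; z points along the fingers, y is the line along which they close (so a half turn about z gives the same grasp; the last joint's range is limited). The gripper opens to 85 mm and grips with 20 to 120 N. Pads are 22 mm wide; open, the fingers measure 114 mm over their backs; the gripper's body (76 mm by 85 mm) begins 54 mm behind the grasp point. The pads swing forward as they close: fully open they stand 13 mm farther back than shut.
Start: joints at [-12.336, 21.807, 74.336, -0, 83.858, -12.336], TCP at [0.55, 0, 0.231] pointing down, gripper open.
Joint ranges: [-178.18, 178.18], [-50.72, 133.34], [12.68, 142.11], [-81.47, 261.47], [9.98, 163.14], [-165.26, 165.26]. Speed limits (degrees/s): [136.94, 136.94, 180, 180, 180, 180].

INTERFACE

Orientations are given as a 3x3 rotation matrix whose columns are the frame's x, y, z axes.
In Python, from rig import monitor, optics, close_job, models gives the robot as it stands.
- The arm moves only by the tool step_arm, never from a script. Its arguments are lists of equal length, an entry for each row: "fingers": the closure, from -1 (fully open) to 1 (shut); "travel": the shift along the tool's x, y, z scaled (see below), a list of three; "twist": the turn about the tool's z scaled (see below). In form: {"fingers": [fingers, ...], "travel": [[tx, ty, tz], ...], "twist": [twist, ...]}. A call has 1 to 10 rows; each row shifts and turns the commanded pose from where the row before left it, along the tool's axes as they then stand; what a row does not reach is not made up. The controller multiplies each number of a shift by 100 mm and each number of a turn by pi rad. A row lasts 1/8 s, in which the tool goes at most 62.5 mm and 10.7 degrees, less where a joint would pass 70% of its speed; a pose out of reach is approached as far as the arm can. A call with a number of a shift or a turn outside -1 to 1 is refused whole. A call with a gripper value outside its range is refused whole. The fingers move at their own pace and stop on an object; "force" is the grip in N (left out, the last holds). Time passes only in rows, so rows that do not move let the fingers close. It gives the time, the measured TCP pose, the force, the opening and the grip force at its end, in the units of the state.
- monitor.observe(): the state, without advancing time (a new reading comes with each control period).
- optics.get_image(name): name is "scene" or "side" or "wrist"; returns (picture, depth): 384x512x3 uint8, blue, green, red; 384x512 float32, m along the optical axis (not along the pixel's ray), 0 where there is no reading.
- optics.get_calibration(name): a dict with "vertical_fov" (degrees; the focal length in pixels is half the picture's height over the tangent of half this angle, whatever the lens; pixels are square), "cx", "cy" (the principal point, pixels), "world_from_camera" (4x4, takes a point from camera to world coordinates). Camera axes: x right, y up, looking along -z (the intrinsics and any distortion apply to the point x, -y, -z); pixel columns grow to the right and rows downward; lengths in m; the calibration is good to about 2 mm. A picture is of the moment at which its call begins: read the wrist's pose just before it. get_calibration takes no time and is no camera call; for the wrist camera it gives the pose at the moment of the call.
- close_job(): hands the job in; it is judged then, once.
Trained networks look in the newest picture that a camera, given by its name, has taken for a name from the list of things; names that differ only in an ending like _2 or _b are one class to them, and where a whole thing is asked for, a point or a joint stands for the part that bears it (a point fixed in the world has none). Each returns a list of dicts, best first, with "confidence" (0 to 1); they miss things now and then, are a little off and sometimes report something else, mostly with a low value. They report only what shows in the picture. A call takes as long as a camera call.
- models.trace(camera, query): "mask" (384x512 bool, what is visible of it) and "point" ([column, row] in pixels, amid what is visible of it).
- models.landmark_of(camera, query): "point" ([column, row] in pixels: a listed point, or the origin of a listed thing).
The state is a dict: "time_s": time; "q": joint angles; "qvel": joint speeds; "joint_efforts": joint torques, N m; "position": TCP position; "tool_rot": TCP orientation; "ft_force": force on the tool from outside, world axes, zero at the start; "wrist_torque": the same for the moment, N m; "grip_width": finger opening in m; "gripper_force": force on a finger pad.
Only numpy, scipy, OpenCV 4.12 (cv2) and the standard library are available. Lean on these libraries where they do the work, as an engineer would, in place of code of your own. Each camera call takes 0.05 s, during which the arm holds its last target. There are 200 camera calls.

TASK

Lay the siding: bring the three double-track pieces end to end into one straight row without gaps inside the L-shaped wooden guide, every piece flush along the long strip and the first one tight against the short end block (which piece goes where does not matter). Two of them lie loose in front of the guide: nudge those along the table without lifting them; the third is the middle layer of the stack, so lift the hut off, take the track piece out and set the hut back squarely on the plain board, which stays where it is. Do not tip the hut over or disturb the locomotive and the paint jar.

Things in the scene. Friction and masses are not known exactly. Their poses are not given: they have to be found in the camera images.
- guide: L-shaped pale wood guide, fixed, 18 mm high. Origin: inner corner of the L at table height; x points away from the robot, y to its left. The long strip's inner face is x = 0 (strip 18 mm thick on the +x side, from y = +15 to -390 mm), the end block's inner face is y = 0 (block 15 mm thick on the +y side, from x = 0 to -75 mm). The row lies at negative x and y, tracks along y.
- track_a: model double track piece: plywood base 56 mm (x) by 84 mm (y) by 16 mm, two tracks along y on top, 19 mm high to the flat rail tops, about 0.12 kg, the same either way round; all three are alike. Origin: centre of underside. Lies loose on the table in front of the guide's strip, the one nearer the end block.
- track_b: model double track piece: plywood base 56 mm (x) by 84 mm (y) by 16 mm, two tracks along y on top, 19 mm high to the flat rail tops, about 0.12 kg, the same either way round; all three are alike. Origin: centre of underside. Lies loose on the table in front of the guide's strip, the one farther from the end block.
- track_c: model double track piece: plywood base 56 mm (x) by 84 mm (y) by 16 mm, two tracks along y on top, 19 mm high to the flat rail tops, about 0.12 kg, the same either way round; all three are alike. Origin: centre of underside. At first it is the middle layer of the stack, lying on the board with the hut on top.
- hut: model hut with gabled roof on a plywood base 56 mm (x) by 84 mm (y) by 10 mm; its grey building is centred, 34 mm wide (x), 60 mm long (y), with plain upright walls from 10 to 46 mm above the underside and the roof ridge at 56 mm; about 0.12 kg. At first the top layer of the stack. Origin: centre of underside.
- board: plain plywood board, 56 mm (x) by 84 mm (y) by 20 mm thick, 0.3 kg, loose on the table: the bottom layer of the stack. Origin: centre of its underside. The hut finally rests on its top.
- loco: bystander: red model locomotive, 24 mm (x) by 125 mm (y) by 35 mm high, standing beyond the guide. Origin: centre of its underside.
- paint_jar: bystander: small glass paint jar with a steel lid, 36 mm across and 45 mm high, to the left of the guide. Origin: centre of its underside.
- power_pack: bystander: green box-shaped train controller with a black knob, fixed, 110 mm (x) by 85 mm (y), 62 mm high, beyond the guide on the right. Origin: centre of its underside.

How it is judged:
By the outcome, as a careful person would: the job done as asked, in the order asked, and still so for the second after the job is handed in, with the robot touching nothing.
It also fails if it takes over 72 s, if anything falls off the work surface, if the arm or the gripper's body presses on something with over 40 N, if the wrist force passes 120 N, or if a joint passes its speed limit or range.

## Working session

There is one attempt and no reset: what is moved stays moved. The work goes in short steps, Python scripts to look and compute and a tool call to move; the robot and the scene stay as the last step left them, time stands still between calls to the robot, and variables do not carry over. Pictures are saved under pics/ and viewed, at most 10 in all, crops included, and the job is handed in when it is done.

Besides the shell and the picture viewer there is one more tool, called after "Emit:" in YAML: its name, and indented under it one key for each argument. step_arm: Moves the arm, as the interface text tells. Its arguments: {"type":"object","properties":{"fingers":{"type":"array","items":{"type":"number"}},"travel":{"type":"array","items":{"type":"array","items":{"type":"number"}}},"twist":{"type":"array","items":{"type":"number"}},"force":{"type":"number"}},"required":["fingers","travel","twist"]}

```bash
ls; mkdir -p pics
python3 - <<'E'
from rig import monitor, optics
import cv2,numpy as np
s=monitor.observe();print(s['time_s'],s['position'],np.round(s['tool_rot'],3),s['grip_width'])
ims=[]
for n in("scene","side","wrist"):
    p,d=optics.get_image(n);c=optics.get_calibration(n);print(n,c['vertical_fov'],c['cx'],c['cy'],{k:v for k,v in c.items() if k not in('vertical_fov','cx','cy')}); cv2.imwrite(f'pics/{n}0.png',p);np.save(f'pics/{n}0.npy',d);ims.append(p)
cv2.imwrite('pics/all0.png',cv2.resize(np.vstack([np.hstack(ims[:2]),np.hstack([ims[2],ims[2]*0])]),(800,600)))
E
```

```text
pics
0.0 [5.49711575e-01 7.49463902e-05 2.30698337e-01] [[-0.     1.    -0.001]
 [ 1.     0.     0.   ]
 [ 0.    -0.001 -1.   ]] 0.0855857817894558
scene 44.367177763635965 249.23096726758146 180.7952897298983 {'world_from_camera': array([[-0.2398657 , -0.7696908 ,  0.59164223,  1.34150463],
       [ 0.97080366, -0.18881277,  0.14795267,  0.2108211 ],
       [-0.0021682 ,  0.60985721,  0.79250835,  1.03883084],
       [ 0.        ,  0.        ,  0.        ,  1.        ]])}
side 48.94781957802852 257.40729118473615 191.21253204930503 {'world_from_camera': array([[ 0.78340137,  0.40440576, -0.47195156,  0.08984474],
       [-0.6213394 ,  0.52770334, -0.57919474, -0.60441755],
       [ 0.01482072,  0.74698405,  0.66467675,  0.77461892],
       [ 0.        ,  0.        ,  0.        ,  1.        ]])}
wrist 61.78687970563296 255.94212998305764 190.52115988095315 {'world_from_camera': array([[ 9.99999185e-01, -1.14154967e-03,  5.70997918e-04,
         5.49786616e-01],
       [ 9.34823241e-04,  9.59616496e-01,  2.81309983e-01,
         7.11414074e-02],
       [-8.69068340e-04, -2.81309220e-01,  9.59616781e-01,
         3.73464764e-01],
       [ 0.00000000e+00,  0.00000000e+00,  0.00000000e+00,
         1.00000000e+00]])}
```

View pics/all0.png

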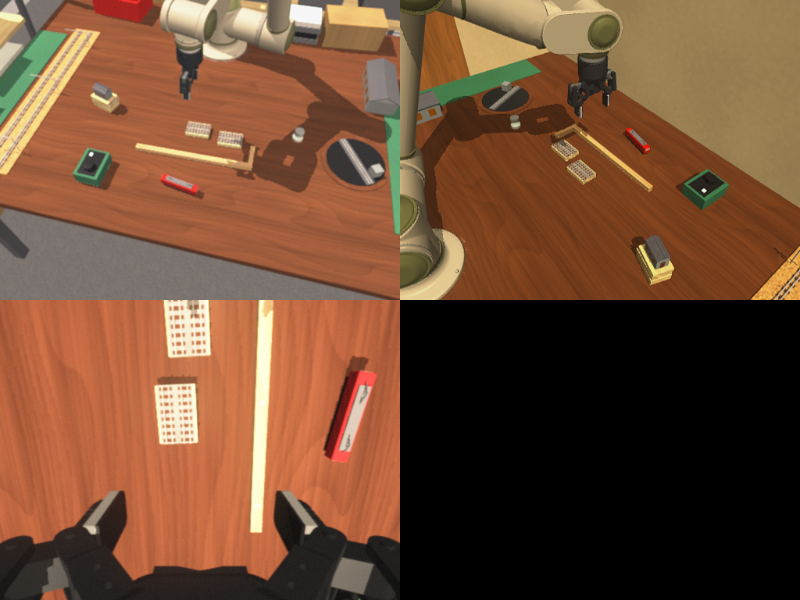

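The composite shows the scene at top left, the side view at top right and the wrist view at the bottom. In the composite, the guide is at about (195,155), tracks a and b at (230,138) and (198,128), and the stack at (105,97), all in the scene quadrant. I'll fit poses from depth and masks next.

```bash
cat > h.py <<'E'
from rig import monitor, optics, models
import cv2,numpy as np
def cloud(n,name=None):
    c=optics.get_calibration(n); p,d=optics.get_image(n)
    f=192/np.tan(np.radians(c['vertical_fov']/2)); v,u=np.mgrid[:384,:512]
    P=np.stack([(u-c['cx'])/f*d,-(v-c['cy'])/f*d,-d],-1); T=c['world_from_camera']
    W=P@T[:3,:3].T+T[:3,3]; W[d==0]=np.nan
    if name: cv2.imwrite(f'pics/{name}.png',p)
    return p,d,W
def rect(W,m,z0,z1):
    q=W[m&(W[...,2]>z0)&(W[...,2]<z1)]
    if len(q)<20: return None
    r=cv2.minAreaRect((q[:,:2]*1000).astype(np.float32)); (cx,cy),(w,h),a=r
    if w>h: w,h,a=h,w,a+90   # h: long side; angle of short axis from x
    a=(a+90)%180-90
    return [round(float(x),1) for x in(cx,cy,w,h,a)]+[len(q),round(float(np.median(q[:,2]))*1000,1)]
E
python3 - <<'E'
from h import *
for n in("scene","side","wrist"):
    p,d,W=cloud(n)
    for q in("guide","track_a","hut","board","loco","paint_jar"):
        for r in models.trace(n,q)[:4]:
            m=r['mask']; m2=cv2.erode(m.astype(np.uint8),np.ones((2,2)))>0
            z=W[m][:,2]
            print(n,q,round(r['confidence'],2),np.round(r['point']),rect(W,m,-.01,.2),'top',rect(W,m,np.nanpercentile(z,90)-.006,.2), np.round(np.nanpercentile(z,[5,50,95])*1000,1))
E
```

```text
scene guide 0.71 [256. 197.] [627.4, 33.9, 108.7, 415.8, 12.0, 1521, 14.8] top [634.4, 34.6, 92.2, 413.3, 12.3, 1038, 16.1] [-0.6 14.8 19. ]
scene track_a 0.9 [254. 166.] [509.4, 17.5, 79.6, 85.5, 4.7, 583, 14.4] top [516.7, 17.3, 60.4, 84.0, 3.1, 438, 15.3] [-0.3 14.4 18.4]
scene track_a 0.7 [143. 131.] [490.5, -349.4, 43.1, 93.5, 16.1, 114, 28.9] top [490.9, -347.8, 42.3, 91.8, 17.6, 55, 33.0] [20.9 28.9 36.6]
scene track_a 0.68 [297. 177.] [532.8, 137.8, 62.6, 84.9, 4.9, 565, 14.9] top [534.3, 138.4, 59.0, 83.7, 4.5, 452, 15.5] [ 4.8 14.9 19.1]
scene hut 0.68 [135. 123.] [453.5, -374.2, 84.6, 135.4, -50.8, 576, 64.8] top [470.1, -359.9, 33.7, 64.9, -18.9, 160, 88.9] [42.1 64.8 92. ]
scene board 0.46 [138. 137.] [490.6, -351.1, 47.2, 95.0, 16.2, 151, 8.1] top [492.9, -349.6, 41.7, 89.8, 15.8, 67, 13.8] [-2.1  8.1 18.3]
scene loco 0.8 [229. 233.] [749.4, 9.7, 45.7, 137.7, -8.7, 663, 29.4] top [760.3, 14.4, 25.0, 125.2, -7.9, 367, 32.1] [-0.3 29.4 35.7]
scene paint_jar 0.63 [383. 172.] [468.0, 369.5, 33.5, 34.9, 75.8, 209, 34.4] top [466.7, 369.6, 29.5, 32.8, 72.1, 91, 43.3] [ 5.5 34
[... 1392 characters left out ...]
.2]
side paint_jar 0.58 [150. 158.] [469.3, 388.2, 39.7, 83.7, -19.1, 218, 27.3] top [463.3, 370.2, 29.7, 34.8, -31.0, 74, 44.4] [ 1.5 27.3 46.4]
wrist guide 0.86 [330. 137.] [638.0, -7.3, 25.9, 347.9, 1.5, 5945, 17.8] top [636.1, -6.0, 18.8, 338.0, 1.4, 5005, 18.0] [ 0.9 17.8 19.1]
wrist track_a 0.96 [238.  36.] [531.3, 130.1, 58.6, 67.8, 2.6, 3953, 16.8] top [532.6, 130.1, 56.1, 67.8, 2.4, 3918, 16.8] [15.1 16.8 19.2]
wrist track_a 0.68 [226. 145.] [515.5, 15.0, 56.1, 88.7, 2.7, 3677, 16.8] top [515.4, 17.2, 55.9, 84.3, 2.8, 3655, 16.8] [15.2 16.8 19.2]
wrist loco 0.63 [444. 147.] [767.8, 10.6, 46.2, 137.8, -8.4, 4051, 31.7] top [758.1, 14.2, 25.6, 124.8, -8.8, 2610, 33.7] [ 4.4 31.7 36. ]
```

Emit:
step_arm:
  fingers: [1,1,1,1,1]
  travel:
    - [0.5,0,0]
    - [0.5,0,0]
    - [0.5,0,0]
    - [0.2,0,0]
    - [0,0,0]
  twist: [0,0,0,0,0]

```text
time_s: 1.82
position: [0.5499, 0.1706, 0.2312]
tool_rot: [[-0.002, 1.0, -0.0], [1.0, 0.002, -0.0], [-0.0, -0.0, -1.0]]
ft_force: [1.6, -0.6, -0.5]
grip_width: 0.0001
gripper_force: 0.0
```

Run:
```python
from h import *
print(monitor.observe()['position'],monitor.observe()['time_s'])
p,d,W=cloud("wrist","w1"); np.save('W1.npy',W)
for q in("guide","track_a"):
    for r in models.trace("wrist",q)[:4]:
        m=r['mask']; print(q,round(r['confidence'],2),np.round(r['point']),rect(W,m,.012,.2))
        if q=="guide":
            g=W[m&(W[...,2]>.014)&(W[...,2]<.022)]*1000; np.save('g.npy',g)
            for y0 in range(-100,280,20):
                s=g[(g[:,1]>y0)&(g[:,1]<y0+20)]
                if len(s)>10: print(y0,np.round(np.percentile(s[:,0],[1,99]),1),len(s))
            for x0 in range(540,660,10):
                s=g[(g[:,0]>x0)&(g[:,0]<x0+10)]
                if len(s)>10: print('x',x0,np.round(np.percentile(s[:,1],[1,99]),1),len(s))
```

```text
[0.54990502 0.17058291 0.23119674] 1.825
guide 0.59 [325. 165.] [596.3, 120.6, 92.6, 217.1, 1.4, 3657, 18.0]
20 [626.2 642.9] 163
40 [625.9 642.9] 213
60 [625.4 642. ] 216
80 [624.8 641.6] 231
100 [624.4 640.9] 229
120 [624.1 641.8] 257
140 [623.4 641. ] 275
160 [622.9 640.7] 279
180 [622.6 640.3] 302
200 [548.7 639.6] 655
220 [548.7 639.2] 762
x 540 [214.9 227.6] 36
x 550 [213.9 227.6] 120
x 560 [213.8 227.7] 126
x 570 [215.  228.6] 124
x 580 [215.  228.7] 134
x 590 [215.  228.8] 128
x 600 [216.  228.8] 118
x 610 [215.1 228.8] 128
x 620 [ 23.5 228.8] 1020
x 630 [ 26.8 228.8] 1452
x 640 [ 27.4 198.7] 199
track_a 0.71 [213. 262.] [499.0, 37.5, 23.7, 44.2, -0.3, 457, 16.8]
track_a 0.69 [239. 189.] [532.1, 138.4, 56.0, 84.8, 3.0, 3380, 16.8]
```

View pics/w1.png

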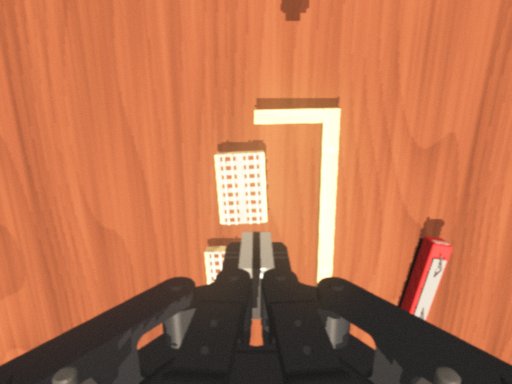

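Emit:
step_arm:
  fingers: [1,1,1,1,1,1,1]
  travel:
    - [-0.16,-0.38,0.4]
    - [-0.16,-0.38,0.4]
    - [0,0,0.5]
    - [0,0,0.5]
    - [0,0,0.35]
    - [0,0,0.1]
    - [0,0,0]
  twist: [0,-0.007,0,0,0,0,0]

```text
time_s: 2.85
position: [0.4744, 0.1374, 0.0067]
tool_rot: [[-0.021, 1.0, 0.0], [1.0, 0.021, -0.0], [-0.0, 0.0, -1.0]]
ft_force: [0.1, -0.5, 0.6]
grip_width: 0.0
gripper_force: 0.0
```

Emit:
step_arm:
  fingers: [1,1,1,1,1,1]
  travel:
    - [0.01,0.15,0]
    - [0,0.15,0]
    - [0,0.15,0]
    - [0,0.15,0]
    - [0,0.12,0]
    - [0,0,0]
  twist: [0,0,0,0,0,0]

```text
time_s: 3.6
position: [0.5469, 0.1405, 0.0073]
tool_rot: [[-0.022, 1.0, 0.002], [1.0, 0.022, 0.0], [0.0, 0.002, -1.0]]
ft_force: [0.5, 0.5, 0.6]
grip_width: -0.0001
gripper_force: 0.0
```

Run:
```python
from h import *
p,d,W=cloud("wrist","w2")
print(len(models.trace("wrist","track_a")))
for n in("side","scene","wrist"):
    if n!="wrist": p,d,W=cloud(n)
    for r in models.trace(n,"track_a")[:4]:
        m=r['mask']; print(n,round(r['confidence'],2),np.round(r['point']),rect(W,m,.011,.03))
```

```text
1
side 0.81 [224. 187.] [584.6, 129.7, 57.2, 70.5, 4.9, 333, 16.6]
side 0.72 [315. 345.] [439.8, -355.6, 24.0, 84.6, 1.7, 70, 26.1]
scene 0.75 [254. 169.] [517.3, 17.5, 58.6, 83.8, 0.7, 448, 15.2]
scene 0.73 [290. 194.] [589.3, 138.9, 58.8, 82.6, 0.2, 514, 15.4]
scene 0.54 [143. 132.] [489.8, -353.5, 43.8, 97.6, 13.1, 77, 23.9]
wrist 0.65 [348. 227.] [562.5, 257.6, 123.7, 306.1, 20.2, 880, 15.8]
```

View pics/w2.png

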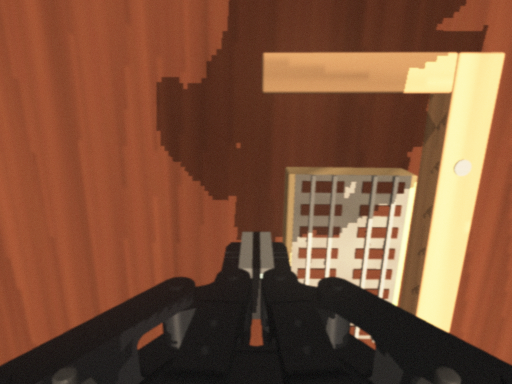

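Emit:
step_arm:
  fingers: [1,1,1]
  travel:
    - [0,0.06,0]
    - [0,0.02,0]
    - [0,0,0]
  twist: [0,0,0]

```text
time_s: 4.32
position: [0.5542, 0.1408, 0.0063]
tool_rot: [[-0.022, 1.0, 0.0], [1.0, 0.022, -0.0], [-0.0, 0.0, -1.0]]
ft_force: [-0.5, -0.3, -0.2]
grip_width: 0.0001
gripper_force: 0.0
```

Emit:
step_arm:
  fingers: [1,1,1]
  travel:
    - [0,0.015,0]
    - [0,0.015,0]
    - [0,0,0]
  twist: [0,0,0]

```text
time_s: 4.7
position: [0.5556, 0.1406, 0.0061]
tool_rot: [[-0.022, 1.0, -0.004], [1.0, 0.022, -0.001], [-0.0, -0.004, -1.0]]
ft_force: [-6.2, -2.6, 2.6]
grip_width: 0.0001
gripper_force: 3.4
```

Emit:
step_arm:
  fingers: [1,1,1,1,1,1,1,1,1]
  travel:
    - [0,-0.48,0]
    - [0,-0.48,0]
    - [-0.6,0,0]
    - [-0.6,0,0]
    - [-0.02,0,0]
    - [0,0.2,0]
    - [0,0.15,0]
    - [0,0.15,0]
    - [0,0.15,0]
  twist: [0,0,0,0,0,0,0,0,0]

```text
time_s: 5.82
position: [0.5289, 0.0192, 0.0064]
tool_rot: [[-0.023, 1.0, -0.0], [1.0, 0.023, 0.0], [0.0, -0.0, -1.0]]
ft_force: [-1.7, -0.3, 1.8]
grip_width: -0.0002
gripper_force: 1.0
```

Emit:
step_arm:
  fingers: [1,1,1,1]
  travel:
    - [0,0.15,0]
    - [0,0.1,0]
    - [0,0.02,0]
    - [0,0,0]
  twist: [0,0,0,0]

```text
time_s: 6.32
position: [0.5554, 0.019, 0.0062]
tool_rot: [[-0.022, 1.0, -0.0], [1.0, 0.022, 0.0], [0.0, -0.0, -1.0]]
ft_force: [-0.7, 0.7, -0.2]
grip_width: 0.0002
gripper_force: 0.0
```

Emit:
step_arm:
  fingers: [1,1,1,1]
  travel:
    - [0,0.025,0]
    - [0,0.01,0]
    - [0,0.01,0]
    - [0,0,0]
  twist: [0,0,0,0]

```text
time_s: 6.82
position: [0.5587, 0.0191, 0.0061]
tool_rot: [[-0.022, 1.0, -0.003], [1.0, 0.022, 0.001], [0.001, -0.003, -1.0]]
ft_force: [-6.9, 1.3, 3.3]
grip_width: -0.0002
gripper_force: 3.7
```

Emit:
step_arm:
  fingers: [1,1,1,1,1,1,1,1,1,1]
  travel:
    - [0,-0.15,0]
    - [-0.4,0,0]
    - [-0.3,0,0]
    - [0,0.54,0]
    - [0,0,0]
    - [0.16,0,0]
    - [0.15,0,0]
    - [0.15,0,0]
    - [0.15,0,0]
    - [0.15,0,0]
  twist: [0,0,0,0,0,0,0,0,0,0]

```text
time_s: 8.07
position: [0.5985, 0.0265, 0.0064]
tool_rot: [[-0.022, 1.0, -0.001], [1.0, 0.022, -0.001], [-0.001, -0.001, -1.0]]
ft_force: [-3.4, -4.1, 0.8]
grip_width: -0.0
gripper_force: 2.2
```

Emit:
step_arm:
  fingers: [1,1,1]
  travel:
    - [0.05,0,0]
    - [0.02,0,0]
    - [0,0,0]
  twist: [0,0,0]

```text
time_s: 8.45
position: [0.5988, 0.0328, 0.0063]
tool_rot: [[-0.022, 1.0, -0.0], [1.0, 0.022, 0.0], [0.0, -0.0, -1.0]]
ft_force: [-0.6, -1.4, -0.5]
grip_width: 0.0001
gripper_force: 0.9
```

Emit:
step_arm:
  fingers: [1,1,1,1]
  travel:
    - [0.015,0,0]
    - [0.015,0,0]
    - [0.01,0,0]
    - [0,0,0]
  twist: [0,0,0,0]

```text
time_s: 8.95
position: [0.5988, 0.0356, 0.0063]
tool_rot: [[-0.022, 1.0, -0.0], [1.0, 0.022, -0.002], [-0.002, -0.0, -1.0]]
ft_force: [-3.2, -9.4, 1.5]
grip_width: 0.0
gripper_force: 4.5
```

Emit:
step_arm:
  fingers: [1,1,1,1,1,1]
  travel:
    - [-0.15,0,0]
    - [0,0,-0.5]
    - [0.2,0,-0.5]
    - [0.4,0,-0.4]
    - [0.4,0,0]
    - [0,0,0]
  twist: [0,0,0,0,0,0]

```text
time_s: 9.7
position: [0.5968, 0.1239, 0.1467]
tool_rot: [[-0.025, 1.0, 0.001], [1.0, 0.025, 0.001], [0.001, 0.001, -1.0]]
ft_force: [-0.9, 0.9, 0.6]
grip_width: -0.0001
gripper_force: 0.0
```

Run:
```python
from h import *
print(monitor.observe()['position'])
p,d,W=cloud("wrist","w3")
for r in models.trace("wrist","track_a")[:4]:
    m=r['mask']; print(round(r['confidence'],2),np.round(r['point']),rect(W,m,.013,.03))
cv2.imwrite('pics/w3c.png',cv2.resize(p[60:340,190:430],None,fx=2.1,fy=2.1,interpolation=cv2.INTER_CUBIC))
```

```text
[0.59681046 0.12386954 0.14671391]
0.79 [255. 205.] [596.9, 96.8, 56.1, 67.9, 1.3, 3883, 16.8]
0.7 [256. 122.] [595.0, 171.7, 56.7, 85.6, 1.4, 6903, 16.8]
```

View pics/w3c.png

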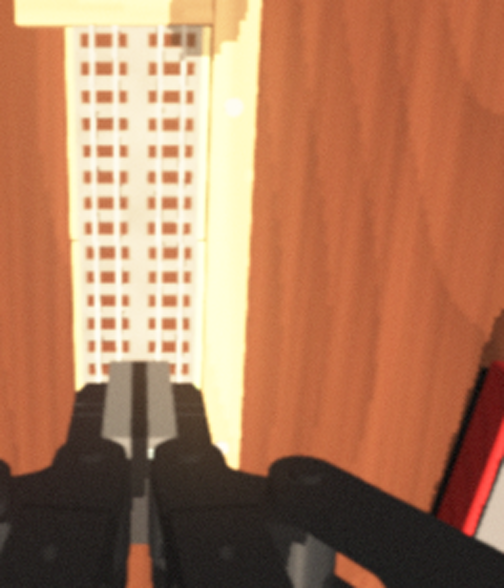

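Emit:
step_arm:
  fingers: [1,1,1,1,1,1,1,1,1,1]
  travel:
    - [-0.528,-0.157,-0.2]
    - [-0.528,-0.157,-0.2]
    - [-0.528,-0.157,-0.2]
    - [-0.528,-0.157,-0.2]
    - [-0.528,-0.157,-0.2]
    - [-0.528,-0.157,-0.1]
    - [-0.528,-0.157,0]
    - [-0.528,-0.157,0]
    - [-0.528,-0.157,0]
    - [-0.528,-0.157,0]
  twist: [0,0,0,0,0,0,0,0,0,0]

```text
time_s: 11.05
position: [0.4498, -0.4124, 0.256]
tool_rot: [[-0.02, 1.0, 0.0], [1.0, 0.02, 0.001], [0.001, 0.0, -1.0]]
ft_force: [0.4, 0.1, -0.8]
grip_width: -0.0001
gripper_force: 0.0
```

Emit:
step_arm:
  fingers: [-1,-1,-1,-1]
  travel:
    - [0,0,0]
    - [0,0,0]
    - [0,0,0]
    - [0,0,0]
  twist: [0.054,0.053,0,0]

```text
time_s: 11.55
position: [0.4511, -0.41, 0.2562]
tool_rot: [[0.307, 0.952, -0.0], [0.952, -0.307, 0.0], [0.0, -0.0, -1.0]]
ft_force: [0.4, 0.1, -0.0]
grip_width: 0.0723
gripper_force: 0.0
```

Run:
```python
from h import *
print(monitor.observe()['position'])
p,d,W=cloud("wrist","w4"); np.save('W4.npy',W)
v=np.isfinite(W[...,2]); R=(W[...,0]>.38)&(W[...,0]<.56)&(W[...,1]>-.46)&(W[...,1]<-.26)
print(np.histogram(W[...,2][R]*1000,bins=range(0,110,4)))
for q in("hut","track_a","board"):
  for r in models.trace("wrist",q)[:3]:
    m=r['mask']; print(q,round(r['confidence'],2),np.round(r['point']),np.round(np.nanpercentile(W[m][:,2],[5,50,95])*1000))
    for lo,hi in((.012,.022),(.033,.041),(.042,.05),(.075,.11)):
        print('  ',lo,rect(W,m,lo,hi))
```

```text
[ 0.45111176 -0.41003576  0.25618753]
(array([10385,     0,     0,     0,     0,     0,     0,     0,    48,
          85,     1,   208,  1520,     0,     0,     0,     0,     0,
           0,     0,     8,   686,   874,   883,    63,     0,     0]), array([  0,   4,   8,  12,  16,  20,  24,  28,  32,  36,  40,  44,  48,
        52,  56,  60,  64,  68,  72,  76,  80,  84,  88,  92,  96, 100,
       104, 108]))
hut 0.66 [255. 110.] [48. 87. 95.]
   0.012 None
   0.033 None
   0.042 [467.3, -360.5, 55.9, 84.1, -18.3, 1556, 48.9]
   0.075 [467.5, -360.7, 35.2, 62.1, -18.7, 2514, 90.6]
```

View pics/w4.png

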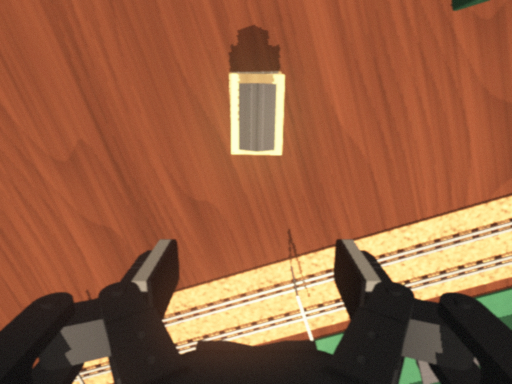

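Emit:
step_arm:
  fingers: [-1,-1,-1,-1,-1,-1]
  travel:
    - [0.52,0.004,0]
    - [0,0,0.5]
    - [0,0,0.5]
    - [0,0,0.5]
    - [0,0,0.5]
    - [0,0,0]
  twist: [0.003,0,0,0,0,0]

```text
time_s: 12.5
position: [0.4668, -0.3589, 0.0536]
tool_rot: [[0.317, 0.948, -0.005], [0.948, -0.317, 0.005], [0.004, -0.006, -1.0]]
ft_force: [-0.1, 0.6, 0.8]
grip_width: 0.0858
gripper_force: 0.0
```

Emit:
step_arm:
  fingers: [1,1,1,1,1,1]
  travel:
    - [0,0,0]
    - [0,0,0]
    - [0,0,0]
    - [0,0,0]
    - [0,0,0]
    - [0,0,0]
  twist: [0,0,0,0,0,0]
  force: 30

```text
time_s: 13.25
position: [0.4685, -0.3608, 0.0579]
tool_rot: [[0.318, 0.948, 0.002], [0.948, -0.318, -0.002], [-0.001, 0.002, -1.0]]
ft_force: [-1.0, 1.5, 7.4]
grip_width: 0.0336
gripper_force: 31.4
```

Emit:
step_arm:
  fingers: [1,1,1,1,1,1,1,1]
  travel:
    - [0,0,-0.2]
    - [0,0,-0.3]
    - [0.5,0,0]
    - [0.5,0,0]
    - [0.4,0,0.1]
    - [0,0,0.5]
    - [0,0,0.25]
    - [0,0,0]
  twist: [0,0,0,0,0,0,0,0]

```text
time_s: 14.25
position: [0.5121, -0.2271, 0.0204]
tool_rot: [[0.318, 0.948, -0.002], [0.948, -0.318, 0.001], [0.001, -0.002, -1.0]]
ft_force: [-0.3, 0.3, -1.4]
grip_width: 0.0337
gripper_force: 31.6
```

Run:
```python
from h import *
p,d,W=cloud("side","s5")
cv2.imwrite('pics/s5c.png',cv2.resize(p[150:384,200:450],None,fx=2.2,fy=2.2))
m=(W[...,0]>.5)&(W[...,0]<.53)
```

```text
(no output)
```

View pics/s5c.png

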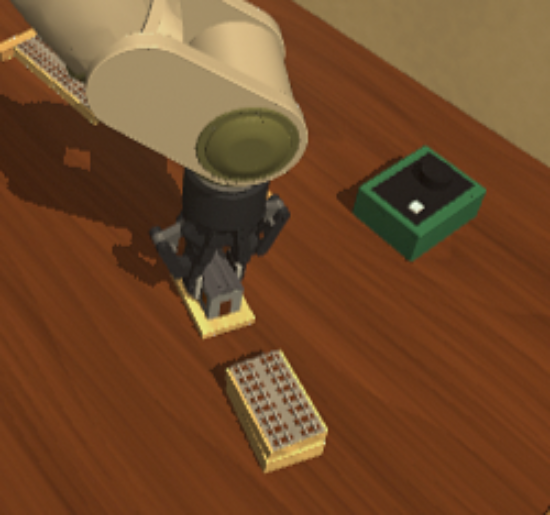

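Emit:
step_arm:
  fingers: [1,1,1]
  travel:
    - [0,0,0.01]
    - [0,0,0.01]
    - [0,0,0]
  twist: [0,0,0]

```text
time_s: 14.68
position: [0.5125, -0.2276, 0.0196]
tool_rot: [[0.318, 0.948, 0.0], [0.948, -0.318, -0.0], [-0.0, 0.0, -1.0]]
ft_force: [1.0, -0.4, -1.8]
grip_width: 0.033
gripper_force: 31.6
```

Emit:
step_arm:
  fingers: [1,1,1]
  travel:
    - [0,0,0.01]
    - [0,0,0.01]
    - [0,0,0]
  twist: [0,0,0]

```text
time_s: 15.05
position: [0.5125, -0.2276, 0.0179]
tool_rot: [[0.318, 0.948, 0.0], [0.948, -0.318, -0.0], [-0.0, 0.0, -1.0]]
ft_force: [-0.2, 0.4, 4.2]
grip_width: 0.0335
gripper_force: 32.3
```

Emit:
step_arm:
  fingers: [-1,-1,-1,-1,-1,-1,-1,-1,-1]
  travel:
    - [0,0,0]
    - [0,0,0]
    - [0,0,-0.5]
    - [0,0,-0.5]
    - [-0.5,0,-0.25]
    - [-0.5,0,-0.25]
    - [-0.5,0,-0.25]
    - [-0.4,0,0]
    - [0,0,0]
  twist: [0,0,0,0,0,0,0,0,0]

```text
time_s: 16.18
position: [0.4509, -0.41, 0.1919]
tool_rot: [[0.321, 0.947, -0.0], [0.947, -0.321, -0.0], [-0.0, -0.0, -1.0]]
ft_force: [1.0, 0.4, -0.7]
grip_width: 0.0853
gripper_force: 0.0
```

Run:
```python
from h import *
print(monitor.observe()['position'])
p,d,W=cloud("wrist","w6"); np.save('W6.npy',W)
R=(W[...,0]>.38)&(W[...,0]<.56)&(W[...,1]>-.46)&(W[...,1]<-.28)
for lo,hi in((.010,.024),(.030,.045)): print(lo,rect(W,R,lo,hi))
H=(W[...,0]>.43)&(W[...,0]<.6)&(W[...,1]>-.29)&(W[...,1]<-.15)
for lo,hi in((.006,.014),(.035,.07)): print('hut',lo,rect(W,H,lo,hi))
print(p.shape); cv2.imwrite('pics/w6c.png',cv2.resize(p[0:260,120:400],None,fx=2,fy=2))
```

```text
[ 0.45089324 -0.40996861  0.19187599]
0.01 None
0.03 [466.8, -357.6, 56.1, 84.2, -16.7, 5850, 36.8]
hut 0.006 [499.4, -265.7, 4.8, 55.3, 71.1, 392, 9.8]
hut 0.035 None
(384, 512, 3)
```

View pics/w6c.png

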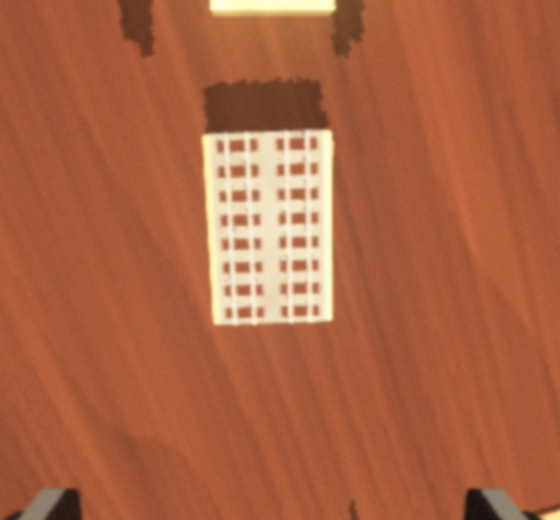

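Emit:
step_arm:
  fingers: [-1,-1,-1,-1,-1,-1]
  travel:
    - [0.547,-0.018,0]
    - [0,0,0.5]
    - [0,0,0.5]
    - [0,0,0.5]
    - [0,0,0.24]
    - [0,0,0]
  twist: [-0.011,0,0,0,0,0]

```text
time_s: 16.98
position: [0.4675, -0.3534, 0.0169]
tool_rot: [[0.284, 0.959, -0.003], [0.959, -0.284, 0.003], [0.002, -0.003, -1.0]]
ft_force: [0.1, -1.3, -0.0]
grip_width: 0.0854
gripper_force: 0.0
```

Emit:
step_arm:
  fingers: [1,1,1,1,1]
  travel:
    - [0,0,0]
    - [0,0,0]
    - [0,0,0]
    - [0,0,0]
    - [0,0,0]
  twist: [0,0,0,0,0]
  force: 25

```text
time_s: 17.6
position: [0.4684, -0.3555, 0.0199]
tool_rot: [[0.285, 0.959, 0.002], [0.959, -0.285, -0.002], [-0.001, 0.003, -1.0]]
ft_force: [-0.2, 2.0, 6.8]
grip_width: 0.0557
gripper_force: 27.4
```

Emit:
step_arm:
  fingers: [1,1,1,1,1]
  travel:
    - [0,0,-0.1]
    - [0,0,-0.5]
    - [0,0,-0.5]
    - [0,0,0]
    - [0,0,0]
  twist: [0,0,0,-0.05,-0.049]

```text
time_s: 18.23
position: [0.4677, -0.3553, 0.1297]
tool_rot: [[-0.027, 1.0, 0.001], [1.0, 0.027, -0.001], [-0.001, 0.001, -1.0]]
ft_force: [0.2, 0.6, -2.1]
grip_width: 0.0554
gripper_force: 27.7
```

Emit:
step_arm:
  fingers: [1,1,1,1,1,1,1,1,1]
  travel:
    - [0.493,0.133,0]
    - [0.493,0.133,0]
    - [0.493,0.133,0]
    - [0.493,0.133,0]
    - [0.493,0.133,0]
    - [0.493,0.133,0]
    - [0.493,0.133,0]
    - [0,0,0.5]
    - [0,0,0.4]
  twist: [0,0,0,0,0,0,0,0,0]

```text
time_s: 19.35
position: [0.5532, -0.0074, 0.0378]
tool_rot: [[-0.023, 1.0, 0.001], [1.0, 0.023, -0.0], [-0.0, 0.001, -1.0]]
ft_force: [0.0, 0.5, -0.1]
grip_width: 0.0557
gripper_force: 27.7
```

Emit:
step_arm:
  fingers: [1,1]
  travel:
    - [0,0,0.2]
    - [0,0,0]
  twist: [0,0]

```text
time_s: 19.6
position: [0.5527, -0.0081, 0.0178]
tool_rot: [[-0.022, 1.0, -0.002], [1.0, 0.022, 0.0], [0.0, -0.002, -1.0]]
ft_force: [-0.2, -0.2, -0.5]
grip_width: 0.0554
gripper_force: 27.7
```

Run:
```python
from h import *
p,d,W=cloud("side"); p2,d2,W2=cloud("scene")
for n,X in(("side",W),("scene",W2)):
    R=(X[...,0]>.38)&(X[...,0]<.56)&(X[...,1]>-.46)&(X[...,1]<-.285)
    print(n,rect(X,R,.010,.026))
    H=(X[...,0]>.43)&(X[...,0]<.6)&(X[...,1]>-.285)&(X[...,1]<-.15); print(rect(X,H,.004,.014),rect(X,H,.035,.07))
cv2.imwrite('pics/s7.png',cv2.resize(np.hstack([p[130:384,150:400],p2[80:334,100:350]]),(800,400)))
```

```text
side [465.4, -358.5, 57.6, 85.7, -19.2, 1247, 19.8]
[537.3, -222.2, 110.3, 122.2, 83.3, 374, 9.6] [511.5, -227.4, 36.7, 63.1, -17.9, 483, 50.2]
scene [468.5, -358.1, 59.4, 88.6, -21.3, 434, 17.5]
[507.8, -205.8, 77.0, 162.3, 43.3, 202, 7.9] [512.6, -227.5, 40.0, 66.2, -20.7, 252, 48.0]
```

View pics/s7.png

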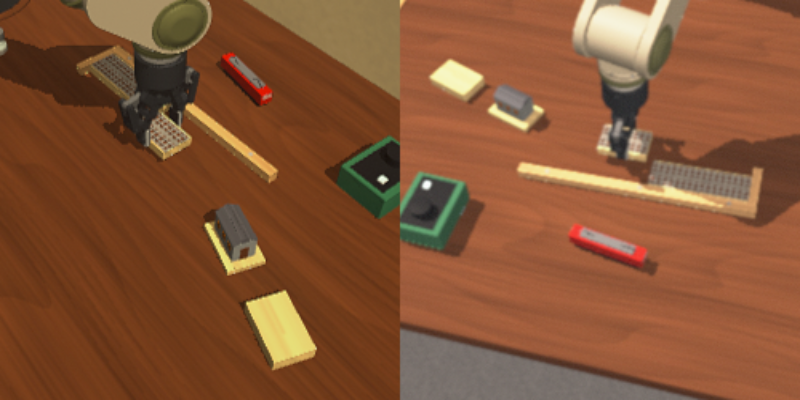

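Emit:
step_arm:
  fingers: [1,1,1,1]
  travel:
    - [0,0,0.13]
    - [0,0,0.02]
    - [0,0,0.01]
    - [0,0,0]
  twist: [0,0,0,0]

```text
time_s: 20.2
position: [0.5533, -0.0082, 0.0025]
tool_rot: [[-0.022, 1.0, 0.0], [1.0, 0.022, -0.0], [-0.0, 0.0, -1.0]]
ft_force: [-0.1, -0.8, -2.0]
grip_width: 0.0553
gripper_force: 27.7
```

Emit:
step_arm:
  fingers: [1,1,1,1]
  travel:
    - [0,0,0.01]
    - [0,0,0.01]
    - [0,0,0.005]
    - [0,0,0]
  twist: [0,0,0,0]

```text
time_s: 20.7
position: [0.5532, -0.0082, -0.0]
tool_rot: [[-0.022, 1.0, 0.0], [1.0, 0.022, -0.0], [-0.0, 0.0, -1.0]]
ft_force: [-1.5, 0.1, 2.0]
grip_width: 0.0554
gripper_force: 28.0
```

Emit:
step_arm:
  fingers: [-1,-1,-1,-1,1,1,1,1,1,1]
  travel:
    - [0,0,0]
    - [0,0,0]
    - [0,0,-0.2]
    - [0,0,-0.4]
    - [-0.02,-0.6,0]
    - [0,0,0]
    - [0,0,0.3]
    - [0,0,0.24]
    - [0,0,0]
    - [0,0.15,0]
  twist: [0,0,0,0,0,0,0,0,0,0]

```text
time_s: 21.95
position: [0.5086, -0.0112, 0.0064]
tool_rot: [[-0.022, 1.0, -0.0], [1.0, 0.022, 0.0], [0.0, -0.0, -1.0]]
ft_force: [0.5, -1.3, 0.8]
grip_width: -0.0
gripper_force: 0.0
```

Emit:
step_arm:
  fingers: [1,1,1,1,1,1]
  travel:
    - [0,0.15,0]
    - [0,0.15,0]
    - [0,0.12,0]
    - [0,0.04,0]
    - [0,0.02,0]
    - [0,0,0]
  twist: [0,0,0,0,0,0]

```text
time_s: 22.7
position: [0.5558, -0.0101, 0.0066]
tool_rot: [[-0.022, 1.0, -0.001], [1.0, 0.022, -0.0], [-0.0, -0.001, -1.0]]
ft_force: [-4.6, -0.3, 7.0]
grip_width: -0.0001
gripper_force: 3.4
```

Emit:
step_arm:
  fingers: [1,1,1,1]
  travel:
    - [0,0.015,0]
    - [0,0.01,0]
    - [0,0.01,0]
    - [0,0,0]
  twist: [0,0,0,0]

```text
time_s: 23.2
position: [0.5591, -0.01, 0.0066]
tool_rot: [[-0.022, 1.0, -0.001], [1.0, 0.022, -0.0], [-0.0, -0.001, -1.0]]
ft_force: [-5.2, -0.2, 7.4]
grip_width: 0.0001
gripper_force: 3.7
```

Run:
```python
from h import *
p,d,W=cloud("side"); q,_,X=cloud("wrist")
a=cv2.resize(p[140:260,170:330],None,fx=2.5,fy=2.5,interpolation=cv2.INTER_CUBIC)
b=cv2.resize(q[:,100:],(400,300))
cv2.imwrite('pics/s8.png',np.hstack([a,b]))
R=(W[...,0]>.5)&(W[...,0]<.66)&(W[...,1]>-.09)&(W[...,1]<.04)
print(rect(W,R,.012,.03))
for y0 in(-60,-40,-20,0):
  for x0 in(560,575,590,605,620):
    m=(abs(W[...,0]*1000-x0-7)<7)&(abs(W[...,1]*1000-y0-10)<10); print(y0,x0,np.round(np.nanpercentile(W[m][:,2]*1000,[10,50,90]),1) if m.any() else None)
```

```text
[612.4, -37.5, 103.0, 117.2, 25.9, 638, 17.2]
-60 560 [  0. 148. 180.]
-60 575 [ -0.4  16.1 163.1]
-60 590 [-0.6  6.2 17.8]
-60 605 [-0.8  9.8 19.2]
-60 620 [-1.1 14.1 18.7]
-40 560 [  0.9  77.6 303. ]
-40 575 [ 15.7  62.5 295.1]
-40 590 [15.4 19.7 81.5]
-40 605 [15.6 18.9 96.3]
-40 620 [15.3 16.6 18.7]
-20 560 [  1.5  58.6 306.1]
-20 575 [ 16.1  36.4 301.5]
-20 590 [16.3 77.2 93.5]
-20 605 [ 15.7  19.8 100.3]
-20 620 [14.8 16.6 19.4]
0 560 [304.8 305.9 307.1]
0 575 [298.1 302.3 304.9]
0 590 [ 15.2  17.6 293.1]
0 605 [16.2 17.1 18.5]
0 620 [14.  16.2 18.6]
```

View pics/s8.png

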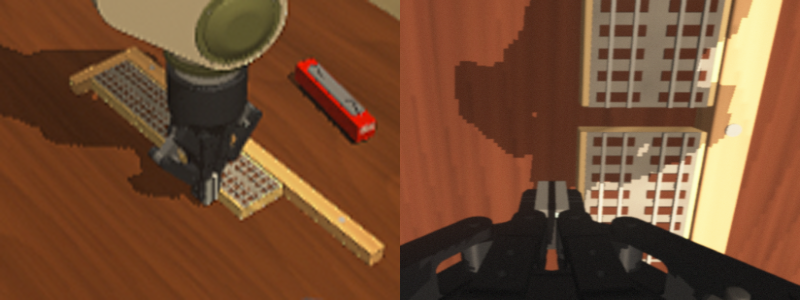

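Emit:
step_arm:
  fingers: [1,1,1,1,1,1,1]
  travel:
    - [0,0.01,0]
    - [0,0,0]
    - [0,-0.15,0]
    - [-0.35,0,0]
    - [-0.33,0,0]
    - [0,0.55,0]
    - [0,0,0]
  twist: [0,0,0,0,0,0,0]

```text
time_s: 24.18
position: [0.6052, -0.0779, 0.0063]
tool_rot: [[-0.022, 1.0, 0.004], [1.0, 0.022, -0.001], [-0.001, 0.004, -1.0]]
ft_force: [-0.6, 0.1, -0.2]
grip_width: 0.0001
gripper_force: 0.0
```

Emit:
step_arm:
  fingers: [1,1,1,1,1]
  travel:
    - [0.12,0,0]
    - [0.1,0,0]
    - [0.04,0,0]
    - [0.02,0,0]
    - [0,0,0]
  twist: [0,0,0,0,0]

```text
time_s: 24.8
position: [0.6017, -0.0491, 0.0059]
tool_rot: [[-0.022, 1.0, 0.0], [1.0, 0.022, 0.0], [0.0, 0.0, -1.0]]
ft_force: [0.8, 0.4, -0.1]
grip_width: -0.0001
gripper_force: 0.0
```

Emit:
step_arm:
  fingers: [1,1,1]
  travel:
    - [0.01,0,0]
    - [0.01,0,0]
    - [0,0,0]
  twist: [0,0,0]

```text
time_s: 25.18
position: [0.6017, -0.0484, 0.0059]
tool_rot: [[-0.022, 1.0, 0.0], [1.0, 0.022, -0.002], [-0.002, 0.0, -1.0]]
ft_force: [-1.5, -6.4, 0.1]
grip_width: 0.0003
gripper_force: 3.1
```

Emit:
step_arm:
  fingers: [1,1,1,1,1,1,1,1,1,1]
  travel:
    - [-0.15,0,0]
    - [0,-0.32,0]
    - [0,-0.33,0]
    - [0.34,0,0]
    - [0.33,0,0]
    - [0,0.14,0]
    - [0,0.04,0]
    - [0,0.02,0]
    - [0,0.02,0]
    - [0,0,0]
  twist: [0,0,0,0,0,0,0,0,0,0]

```text
time_s: 26.42
position: [0.5574, 0.0036, 0.0058]
tool_rot: [[-0.022, 1.0, -0.0], [1.0, 0.022, 0.0], [0.0, -0.0, -1.0]]
ft_force: [-0.2, 0.4, -0.2]
grip_width: -0.0002
gripper_force: 0.0
```

Emit:
step_arm:
  fingers: [1,1,1,1]
  travel:
    - [0,0.01,0]
    - [0,0.008,0]
    - [0,0.008,0]
    - [0,0,0]
  twist: [0,0,0,0]

```text
time_s: 26.92
position: [0.5589, 0.0039, 0.0057]
tool_rot: [[-0.022, 1.0, -0.003], [1.0, 0.022, -0.0], [0.0, -0.003, -1.0]]
ft_force: [-5.5, -0.9, 3.7]
grip_width: 0.0003
gripper_force: 3.3
```

Emit:
step_arm:
  fingers: [1,1,1,1,1,1,1]
  travel:
    - [0,-0.15,0]
    - [0,0,-0.5]
    - [-0.3,0.3,-0.4]
    - [-0.3,0.2,-0.4]
    - [0,0,-0.6]
    - [0,0,0]
    - [0,0,0]
  twist: [0,0,0,0,0,0,0]

```text
time_s: 27.8
position: [0.5961, -0.055, 0.1952]
tool_rot: [[-0.022, 1.0, -0.001], [1.0, 0.022, 0.0], [0.0, -0.001, -1.0]]
ft_force: [-0.3, -0.9, -0.9]
grip_width: 0.0004
gripper_force: 0.0
```

Run:
```python
from h import *
print(monitor.observe()['position'])
p,d,W=cloud("wrist","w9")
for r in models.trace("wrist","track_a")[:4]:
    m=r['mask']; print(round(r['confidence'],2),np.round(r['point']),rect(W,m,.013,.03))
cv2.imwrite('pics/w9c.png',cv2.resize(p[0:290,150:400],None,fx=2,fy=2,interpolation=cv2.INTER_CUBIC))
```

```text
[ 0.59610443 -0.05504833  0.19524837]
0.62 [259. 107.] [599.0, 4.1, 56.1, 84.2, 1.3, 5100, 16.8]
```

View pics/w9c.png

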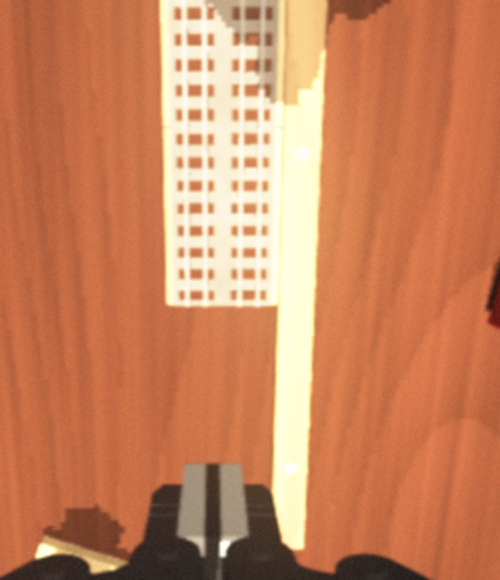

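Emit:
step_arm:
  fingers: [-1,-1,-1,-1,-1,-1,-1,-1,-1,-1]
  travel:
    - [-0.503,-0.219,-0.08]
    - [-0.503,-0.219,-0.08]
    - [-0.503,-0.219,-0.08]
    - [-0.503,-0.219,-0.08]
    - [-0.503,-0.219,-0.08]
    - [-0.503,-0.219,-0.08]
    - [-0.503,-0.219,-0.08]
    - [0,0,0]
    - [0,0,0]
    - [0,0,0]
  twist: [0,0,0,0,0,0,0,0.055,0.055,0]

```text
time_s: 29.15
position: [0.4508, -0.4105, 0.2506]
tool_rot: [[0.317, 0.949, -0.001], [0.949, -0.317, 0.002], [0.001, -0.002, -1.0]]
ft_force: [-0.2, -0.5, 0.1]
grip_width: 0.0855
gripper_force: 0.0
```

Run:
```python
from h import *
for k in range(2):
    p,d,W=cloud("wrist","w10")
    R=(W[...,0]>.38)&(W[...,0]<.56)&(W[...,1]>-.46)&(W[...,1]<-.285)
    print('board',rect(W,R,.015,.024))
    H=(W[...,0]>.43)&(W[...,0]<.6)&(W[...,1]>-.29)&(W[...,1]<-.13)
    print('hut base',rect(W,H,.006,.014),'roof',rect(W,H,.035,.07))
```

```text
board [466.7, -359.5, 55.4, 84.1, -19.6, 3742, 20.0]
hut base [501.7, -258.6, 19.5, 55.2, 71.7, 859, 9.9] roof [502.3, -256.5, 1.1, 32.5, 71.6, 27, 36.2]
board [466.8, -359.4, 55.4, 84.0, -19.5, 3736, 20.0]
hut base [501.7, -258.6, 19.4, 55.8, 71.6, 867, 10.0] roof [502.6, -256.4, 0.9, 33.6, 71.9, 34, 36.2]
```

Emit:
step_arm:
  fingers: [-1,-1,-1,-1,-1,-1,-1,-1,-1]
  travel:
    - [0.48,0,0.2]
    - [0.48,0,0.2]
    - [0.48,0,0.2]
    - [0.49,0.005,0.2]
    - [0,0,0.5]
    - [0,0,0.5]
    - [0,0,0.4]
    - [0,0,0.12]
    - [0,0,0]
  twist: [0,0,0,0,0,0,0,0,0]

```text
time_s: 30.38
position: [0.5129, -0.2279, 0.0201]
tool_rot: [[0.317, 0.949, -0.0], [0.949, -0.317, 0.0], [0.0, -0.0, -1.0]]
ft_force: [0.6, 0.6, 0.1]
grip_width: 0.0853
gripper_force: 0.0
```

Emit:
step_arm:
  fingers: [1,1,1,1,1,1]
  travel:
    - [0,0,0]
    - [0,0,0]
    - [0,0,0]
    - [0,0,0]
    - [0,0,0]
    - [0,0,0]
  twist: [0,0,0,0,0,0]
  force: 30

```text
time_s: 31.12
position: [0.5131, -0.2281, 0.0207]
tool_rot: [[0.318, 0.948, 0.001], [0.948, -0.318, -0.001], [-0.0, 0.001, -1.0]]
ft_force: [-1.1, -0.1, 5.8]
grip_width: 0.0336
gripper_force: 31.8
```

Emit:
step_arm:
  fingers: [1,1,1,1,1,1,1,1]
  travel:
    - [0,0,-0.2]
    - [0,0,-0.4]
    - [-0.5,-0.007,0]
    - [-0.5,-0.007,0]
    - [-0.392,-0.007,0]
    - [0,0,0.2]
    - [0,0,0.13]
    - [0,0,0]
  twist: [0,0,0,0,0,0.006,0,0]

```text
time_s: 32.12
position: [0.4662, -0.3583, 0.0459]
tool_rot: [[0.335, 0.942, -0.002], [0.942, -0.335, 0.002], [0.001, -0.002, -1.0]]
ft_force: [0.2, 0.5, -1.2]
grip_width: 0.0335
gripper_force: 30.8
```

Emit:
step_arm:
  fingers: [1,1]
  travel:
    - [0,0,0]
    - [0,0,0]
  twist: [0,0]

```text
time_s: 32.38
position: [0.4668, -0.3591, 0.0475]
tool_rot: [[0.335, 0.942, 0.001], [0.942, -0.335, -0.001], [-0.001, 0.001, -1.0]]
ft_force: [0.4, 0.1, -2.1]
grip_width: 0.0337
gripper_force: 30.8
```

Run:
```python
from h import *
s=monitor.observe();print(np.round(s['position'],4),np.round(s['tool_rot'][:2],3))
p,d,W=cloud("wrist","w11")
R=(W[...,0]>.38)&(W[...,0]<.56)&(W[...,1]>-.46)&(W[...,1]<-.285)
print(rect(W,R,.028,.036),rect(W,R,.013,.024))
p,d,W=cloud("side","s11")
R=(W[...,0]>.38)&(W[...,0]<.56)&(W[...,1]>-.46)&(W[...,1]<-.285)
print(rect(W,R,.026,.037),rect(W,R,.01,.024))
```

```text
[ 0.4668 -0.3591  0.0475] [[ 0.335  0.942  0.001]
 [ 0.942 -0.335 -0.001]]
[473.8, -339.2, 42.6, 56.3, 70.6, 845, 35.5] [480.6, -320.1, 1.1, 55.4, 70.5, 400, 18.5]
[463.9, -363.3, 56.9, 75.9, -19.7, 285, 35.3] [444.1, -364.5, 46.6, 99.3, 13.9, 222, 18.2]
```

Emit:
step_arm:
  fingers: [1,1,1,1,1]
  travel:
    - [0,0,0.03]
    - [0,0,0.01]
    - [0,0,0.01]
    - [0,0,0.005]
    - [0,0,0]
  twist: [0,0,0,0,0]

```text
time_s: 33.1
position: [0.4665, -0.3591, 0.0413]
tool_rot: [[0.336, 0.942, -0.0], [0.942, -0.336, 0.0], [0.0, -0.0, -1.0]]
ft_force: [0.6, -1.2, -1.2]
grip_width: 0.0336
gripper_force: 30.8
```

Emit:
step_arm:
  fingers: [1,1,1]
  travel:
    - [0,0,0.008]
    - [0,0,0.007]
    - [0,0,0]
  twist: [0,0,0]

```text
time_s: 33.48
position: [0.4665, -0.3592, 0.0407]
tool_rot: [[0.336, 0.942, 0.0], [0.942, -0.336, -0.001], [-0.0, 0.001, -1.0]]
ft_force: [-2.5, 1.8, 6.6]
grip_width: 0.0335
gripper_force: 31.7
```

Contact. Now I'll release, retreat and check the numbers.

Emit:
step_arm:
  fingers: [-1,-1,-1,-1,-1,-1,-1,-1,-1,-1]
  travel:
    - [0,0,0]
    - [0,0,0]
    - [0,0,0]
    - [0,0,-0.2]
    - [0,0,-0.5]
    - [0,0,-0.5]
    - [0,0,-0.5]
    - [-0.5,0,-0.3]
    - [0,0,0]
    - [0,0,0]
  twist: [0,0,0,0,0,0,0,0,0,0]

```text
time_s: 34.72
position: [0.4495, -0.4057, 0.2389]
tool_rot: [[0.336, 0.942, -0.001], [0.942, -0.336, 0.002], [0.001, -0.001, -1.0]]
ft_force: [0.8, 0.8, -0.3]
grip_width: 0.0855
gripper_force: 0.0
```

Run:
```python
from h import *
p,d,W=cloud("wrist","w12")
B=lambda W,x0,x1,y0,y1:(W[...,0]>x0)&(W[...,0]<x1)&(W[...,1]>y0)&(W[...,1]<y1)
R=B(W,.38,.56,-.46,-.28)
print('hut base',rect(W,R,.026,.034),'roof',rect(W,R,.05,.09),'board side',rect(W,R,.010,.023))
for n in("side","scene"):
    p,d,W=cloud(n)
    print(n,'row',rect(W,B(W,.54,.6,-.06,.21),.013,.03),'hutroof',rect(W,B(W,.38,.56,-.46,-.28),.055,.09))
    for q in("loco","paint_jar"):
        for r in models.trace(n,q)[:1]:
            z=W[r['mask']][:,2]; print(q,rect(W,r['mask'],np.nanpercentile(z,90)-.006,.2))
```

```text
hut base [465.9, -359.3, 56.1, 83.0, -19.6, 1684, 29.9] roof [466.1, -359.1, 35.5, 62.3, -19.6, 2469, 71.6] board side None
side row [584.4, 85.1, 40.0, 249.8, 2.3, 792, 16.8] hutroof [465.5, -358.9, 36.0, 63.4, -19.8, 673, 70.6]
paint_jar [460.5, 366.7, 28.6, 33.9, -5.7, 70, 44.4]
scene row [585.7, 86.0, 32.5, 247.8, 1.3, 677, 15.7] hutroof [467.4, -359.0, 37.4, 67.0, -19.4, 231, 68.2]
loco [760.2, 14.6, 25.6, 123.8, -9.2, 378, 31.9]
paint_jar [464.8, 369.1, 30.3, 34.1, 89.2, 96, 43.3]
```

```bash
python3 -c "
from rig import close_job
print(close_job())"
```

```text
the job is handed in; nothing more can be done
None
```

The job is handed in at about 35 s: the three track pieces measured as one tight row, flush with the strip and the end block, and the hut sits within about 1 mm of square on the board, with the locomotive and paint jar undisturbed; no verdict came back.

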